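# Open the sanitiser bottle behind the sushi bar

### The job

Get a dose of board sanitiser ready: first stand the little steel dosing cup on the counter midway between the white concentrate bottle and the steel rinse pot, on the straight line from one to the other, and let go of it. Then take the bottle's push-and-turn safety cap, press it down against its spring, twist it anticlockwise (seen from above) until it comes free, lift it straight up and finish while holding it level, about 8 cm above the bottle's mouth: do not put it down or let go. Leave the pot and the other things on the counter where they stand.

Things in the scene. Friction and masses are not known exactly. Their poses are not given: they have to be found in the camera images.
- bottle: White round plastic bottle, 86 mm across, in a dark round holder (96 mm across, 12 high) screwed to the counter: it cannot move or turn. It stands left or right. Origin: centre of the holder's underside, on the counter; z up, x along the line between bottle and pot (either way). Shoulder slopes from 98 to 118 mm height (flat top 62 mm across). Neck's mouth at 141 mm, under the cap.
- cap: Grey ribbed round cap on the bottle, 52 mm across, 44 high, 50 g, upper 18 mm solid, grips on any diameter. Origin: centre of underside, z up; underside at 127 mm height when closed. Spring: 6 N at rest, +0.8 N/mm; travel 9 mm. Press 5 mm or more (6-7 good), keep it down, turn anticlockwise from above: free at 50 to 135 deg (75 good), rises 5 mm by itself, clear of the neck after 20 mm.
- seal (a joint): Sprung seal in the bottle's neck under the cap: how far it is pushed down from where the closed cap holds it, m. About 0 while the cap is closed, positive while the cap is pressed down (9 mm at most), about -0.005 when nothing presses it.
- pot: Open round rinse pot of bright metal, 84 mm across at the foot, 92 mm at the rim, 90 mm high, 0.6 kg, loose on the counter, centre 310 to 330 mm from the bottle's centre. Origin: centre of its underside, z up.
- cup: Little open steel dosing cup, 46 mm across at the foot, 50 mm at the rim, 60 mm high, 3 mm wall, 0.12 kg, loose; it starts upright on the counter, nearer the robot than the line from bottle to pot. Origin: centre of its underside, z up.
- squeeze: Bystander: amber squeeze bottle with a black cap, 54 mm across, 150 mm high, on the left side of the counter. Origin: centre of its underside.
- tin: Bystander: black box-shaped tin, 110 x 75 x 50 mm high, on the right side of the counter. Origin: centre of its underside.
- dish: Bystander: small blue bowl, 90 mm across, 30 mm high, on the right side of the counter. Origin: centre of its underside.
Things that resemble listed ones, but are neither listed nor needed, are in the scene too. Several things have the shape of the pot; the one meant has the colours described above.

How it is judged:
On the way, in this order (a step that is already met when the one before it is completed fails the run):
1. the dosing cup stands midway between bottle and pot, released, the cap still closed (horizontal distance between cup and bottle below 0.183 m and horizontal distance between cup and pot below 0.183 m and y of cup in the frame of bottle between -0.025 and 0.025 m and height (world z) of cup below 0.004 m and angle between cup's own z axis and vertical below 0.1 rad and contact force between the fingers and cup below 0.1 N and linear speed of cup below 0.02 m/s and value of joint seal between -0.002 and 0.002 m), for 0.2 s.
2. the cap is pressed down, not yet turned (value of joint seal above 0.004 m and angle between the x axis of cap and the x axis of bottle, either way round below 0.45 rad), for 0.05 s.
3. the cap is twisted free, still on the neck (angle between the x axis of cap and the x axis of bottle, either way round above 0.7 rad and z of cap in the frame of bottle below 0.137 m and horizontal distance between cap and bottle below 0.006 m), for 0.05 s.
At the end, for the whole second after the job is handed in: Cup upright on the counter, untouched, at rest, within 25 mm of the bottle-pot line and under 183 mm from both centres. Cap held still in the fingers, off the bottle, level within 0.3 rad, underside 40 to 150 mm above the mouth, axis within 40 mm of the bottle's. Pot moved under 20 mm (horizontal distance between cup and bottle below 0.183 m and horizontal distance between cup and pot below 0.183 m and y of cup in the frame of bottle between -0.025 and 0.025 m and height (world z) of cup below 0.004 m and angle between cup's own z axis and vertical below 0.1 rad and contact force between the fingers and cup below 0.1 N and linear speed of cup below 0.02 m/s and z of cap in the frame of bottle between 0.181 and 0.291 m and horizontal distance between cap and bottle below 0.04 m and angle between cap's own z axis and vertical below 0.3 rad and contact force between the fingers and cap above 1 N and contact force between cap and bottle below 0.05 N and linear speed of cap below 0.03 m/s and value of joint seal below -0.003 m and distance of pot from where it was at the start of the episode below 0.02 m); the arm keeps its last pose, push and grip.
It fails at once if the rinse pot is shoved more than 20 mm or tipped (distance of pot from where it was at the start of the episode above 0.02 m or angle between pot's own z axis and vertical above 0.25 rad).
It fails at once if the dosing cup is knocked over (angle between cup's own z axis and vertical above 0.8 rad).
It fails at once if another thing on the counter is moved more than 30 mm (distance of any of squeeze, tin, dish from where it was at the start of the episode above 0.03 m).
It also fails if it takes over 51 s, if anything falls off the work surface, if the arm or the gripper's body presses on something with over 40 N, if the wrist force passes 120 N, or if a joint passes its speed limit or range.

### The arm

A 7-joint arm with a two-finger parallel gripper is mounted at the origin on the work surface. World frame = base frame: x ahead of the robot, y to its left, z up, the work surface at z = 0. Lengths are in m, angles in rad, forces in N, time in s.
With the tool pointing down it reaches from about 0.4 to 0.875 m from the base axis. Payload 19.3 kg.
Tool frame: the origin (TCP) lies midway between the tips of the shut fingers; the grasp point (between the pads) lies 19 mm behind it; z points along the fingers, y is the line along which they close (so a half turn about z gives the same grasp; the last joint's range is limited). The gripper opens to 85 mm and grips with 20 to 120 N. Pads are 22 mm wide; open, the fingers measure 114 mm over their backs; the gripper's body (76 mm by 85 mm) begins 54 mm behind the grasp point. The pads swing forward as they close: fully open they stand 13 mm farther back than shut.
Start: joints at [-1.301, 0.521, -0.036, 1.599, 0.021, 1.021, -0.113], TCP at [0.208, 0.589, 0.231] pointing down, gripper open.
Joint ranges: [-2.91, 2.91], [-0.3, 2.13], [-1.5, 1.42], [0.17, 2.43], [-1.26, 4.41], [0.16, 1.93], [-2.52, 2.52]. Speed limits (rad/s): [1.89, 1.89, 2.39, 2.39, 3.01, 3.01, 3.01].

### API

Orientations are given as [roll, pitch, yaw] about the fixed x, y, z axes, in that order (R = Rz(yaw) Ry(pitch) Rx(roll)).
In Python, from workcell import telemetry, grab_frame, calibration, bot, outline_of, landmark_of gives the robot as it stands. The module is installed in compiled form; this text tells all that it offers.
- The arm moves only by the shell command python3 -m inch 'ROWS' [FORCE]. ROWS is JSON, a list of rows, each a list of 7 numbers: the shift along the tool's x, y, z in m, then the turn, a rotation vector about the tool's x, y, z in rad, then the closure, from 0 (fully open) to 1 (shut). A call has 1 to 5 rows; each row shifts and turns the commanded pose from where the row before left it, along the tool's axes as they then stand; what a row does not reach is not made up. A row lasts 1/10 s, in which the tool goes at most 50 mm and 8.59 degrees, less where a joint would pass 70% of its speed; a pose out of reach is approached as far as the arm can. A call is refused whole if a number of a shift passes 0.05 or a number of a turn 0.15, either way. A call with a gripper value outside its range is refused whole. The fingers move at their own pace and stop on an object; FORCE is the grip in N (left out, the last holds). Time passes only in rows, so rows that do not move let the fingers close. It gives the time, the measured TCP pose, the force, the opening and the grip force at its end, in the units of the state.
- telemetry.observe(): the state, without advancing time (a new reading comes with each control period).
- grab_frame(name): name is "scene" or "top" or "wrist"; returns the picture (420x560x3 uint8, red, green, blue); there is no depth.
- calibration(name): a dict with "fovy" (degrees; the focal length in pixels is half the picture's height over the tangent of half this angle, whatever the lens; pixels are square), "cx", "cy" (the principal point, pixels), "pose" (4x4, takes a point from camera to world coordinates). Camera axes: x right, y down, z forward; pixel columns grow to the right and rows downward; lengths in m; the calibration is good to about 2 mm. A picture is of the moment at which its call begins: read the wrist's pose just before it. calibration takes no time and is no camera call; for the wrist camera it gives the pose at the moment of the call.
- bot.job_done(): hands the job in; it is judged then, once.
Trained networks look in the newest picture that a camera, given by its name, has taken for a name from the list of things; names that differ only in an ending like _2 or _b are one class to them, and where a whole thing is asked for, a point or a joint stands for the part that bears it (a point fixed in the world has none). Each returns a list of dicts, best first, with "score" (0 to 1); they miss things now and then, are a little off and sometimes report something else, mostly with a low value. They report only what shows in the picture. A call takes as long as a camera call. They do not tell look-alikes from the thing itself.
- outline_of(label, camera): "region" (420x560 bool, what is visible of it) and "rect" ([left, top, right, bottom] in pixels, round what is visible of it).
- landmark_of(label, camera): "xy" ([column, row] in pixels: a listed point, or the origin of a listed thing).
The state is a dict: "clock": time; "qpos": joint angles; "qd": joint speeds; "joint_efforts": joint torques, N m; "position": TCP position; "tool_rot": TCP orientation; "force": force on the tool from outside, world axes, zero at the start; "moment": the same for the moment, N m; "grip_width": finger opening in m; "finger_force": force on a finger pad.
Only numpy, scipy, OpenCV 4.12 (cv2) and the standard library are available. Lean on these libraries where they do the work, as an engineer would, in place of code of your own. Each camera call takes 0.05 s, during which the arm holds its last target. There are 200 camera calls.

## Working session

There is one attempt and no reset: what is moved stays moved. The work goes in short steps, Python scripts to look and compute and a shell command to move; the robot and the scene stay as the last step left them, time stands still between calls to the robot, and variables do not carry over. Pictures are saved under pics/ and viewed, at most 10 in all, crops included, and the job is handed in when it is done.

```bash
mkdir -p pics; cat > h.py <<'E'
import numpy as np, cv2
from workcell import telemetry, grab_frame, calibration, bot, outline_of, landmark_of
def ray(cam,u,v,c=None):
    c=c or calibration(cam); P=np.array(c["pose"]); f=210/np.tan(np.radians(c["fovy"])/2)
    d=P[:3,:3]@np.array([(u-c["cx"])/f,(v-c["cy"])/f,1]); return P[:3,3],d
def hit(cam,u,v,z,c=None):
    o,d=ray(cam,u,v,c); return o+d*(z-o[2])/d[2]
def save(n,im): cv2.imwrite("pics/"+n,cv2.cvtColor(im,cv2.COLOR_RGB2BGR))
E
python3 - <<'E'
from h import *
a=grab_frame("scene");b=grab_frame("top")
save("s0.png",a);save("t0.png",b)
for cam in ("top","scene"):
    c=calibration(cam);print(cam,c["fovy"],c["cx"],c["cy"],np.round(c["pose"],3).tolist())
    for l in ("bottle","cap","pot","cup"):
        z={"cap":.127}.get(l,0)
        for r in landmark_of(l,cam): print(cam,l,round(r["score"],2),np.round(r["xy"]),np.round(hit(cam,*r["xy"],z),3))
s=telemetry.observe();print({k:np.round(v,3).tolist() for k,v in s.items()})
E
```

```text
top 56.97604538486855 283.429318674934 205.06755654986154 [[-0.06, -0.972, 0.227, 0.41], [-0.998, 0.06, -0.006, 0.016], [-0.007, -0.227, -0.974, 1.025], [0.0, 0.0, 0.0, 1.0]]
top bottle 0.75 [237. 213.] [0.634 0.137 0.   ]
top cap 0.56 [234. 202.] [0.634 0.129 0.127]
top cap 0.55 [139. 278.] [0.468 0.35  0.127]
top pot 0.79 [352. 208.] [ 0.628 -0.176  0.   ]
top pot 0.76 [379. 158.] [ 0.767 -0.264  0.   ]
top cup 0.86 [310. 261.] [ 0.494 -0.052  0.   ]
scene 45.87603611114673 272.34549711849684 204.93912475933658 [[0.661, 0.546, -0.515, 1.233], [0.75, -0.471, 0.464, -0.569], [0.011, -0.693, -0.721, 1.002], [0.0, 0.0, 0.0, 1.0]]
scene bottle 0.95 [317. 219.] [0.638 0.134 0.   ]
scene cap 0.76 [321. 185.] [0.637 0.134 0.127]
scene pot 0.76 [223. 281.] [ 0.633 -0.185  0.   ]
scene pot 0.55 [226. 340.] [ 0.763 -0.277  0.   ]
scene cup 0.87 [232. 221.] [ 0.491 -0.045  0.   ]
scene cup 0.26 [322. 184.] [0.549 0.242 0.   ]
{'clock': 0.5, 'qpos': [-1.301, 0.521, -0.036, 1.6, 0.021, 1.021, -0.113], 'qd': [-0.001, 0.002, -0.002, -0.0, -0.001, -0.002, -0.0], 'joint_efforts': [0.001, -92.626, 1.978, -37.004, 0.018, 0.003, -0.0], 'position': [0.208, 0.589, 0.231], 'tool_rot': [-3.142, -0.0, 2.802], 'force': [0.545, 0.611, -0.471], 'moment': [0.019, 0.006, -0.043], 'finger_force': 0.0, 'grip_width': 0.085}
```

```bash
python3 - <<'E'
import cv2
a=cv2.imread("pics/t0.png");c=a[110:310,170:430];cv2.imwrite("pics/t0c.png",cv2.resize(c,None,fx=3,fy=3,interpolation=3))
E
```

```text
(no output)
```

View pics/t0c.png

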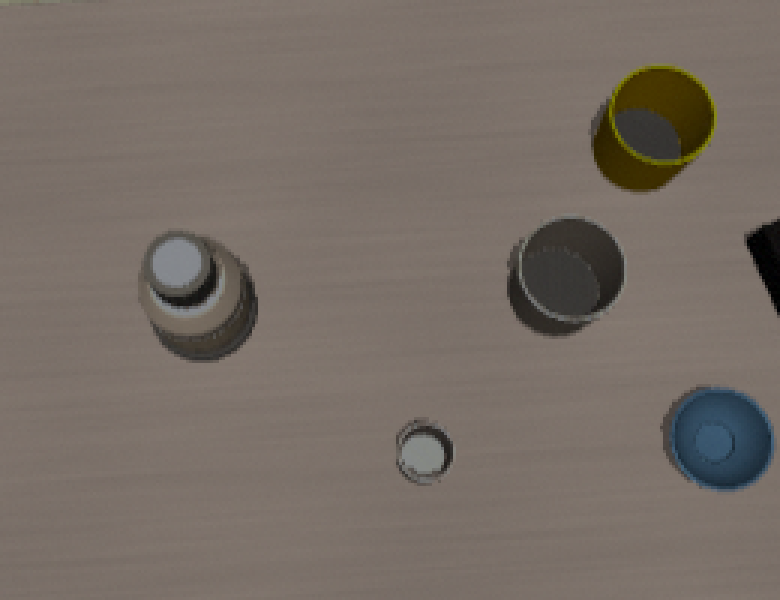

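View pics/s0.png

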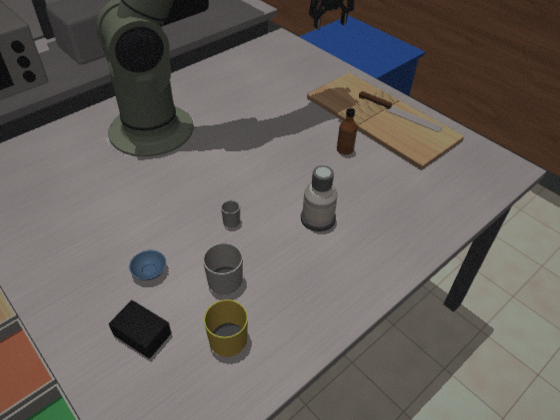

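The crop shows the steel pot at top-image pixel (352,208) and the yellow look-alike at (379,158). "Bright metal" fits the grey one at (352,208), and it lies 315 mm from the bottle at (237,213), which matches the stated spacing. The cup is at (310,261). The targets are cup (0.493,-0.048), bottle (0.636,0.135), pot (0.630,-0.180) and midpoint (0.633,-0.022).

```bash

python3 -m inch '[[-0.028,-0.0295,0,0,0,0,0],[-0.028,-0.0295,0,0,0,0,0],[-0.028,-0.0295,0,0,0,0,0],[-0.028,-0.0295,0,0,0,0,0],[-0.028,-0.0295,0,0,0,0,0]]' 40
python3 -m inch '[[-0.028,-0.0295,0,0,0,0,0],[-0.028,-0.0295,0,0,0,0,0],[-0.028,-0.0295,0,0,0,0,0],[-0.028,-0.0295,0,0,0,0,0],[-0.028,-0.0295,0,0,0,0,0]]'
python3 -m inch '[[-0.028,-0.0295,0,0,0,0,0],[-0.028,-0.0295,0,0,0,0,0],[-0.028,-0.0295,0,0,0,0,0],[-0.028,-0.0295,0,0,0,0,0],[-0.028,-0.0295,0,0,0,0,0]]'
python3 -c "
from h import *
s=telemetry.observe();print(np.round(s['qpos'],3),s['clock'])"
```

```text
clock: 1.0
position: [0.2916, 0.402, 0.2314]
tool_rot: [3.141, 0.0, 2.802]
force: [1.1, 0.6, 0.6]
grip_width: 0.0854
finger_force: 0.0
clock: 1.5
position: [0.3745, 0.2163, 0.2316]
tool_rot: [3.141, 0.0, 2.802]
force: [0.3, 0.6, 0.9]
grip_width: 0.0852
finger_force: 0.0
clock: 2.0
position: [0.4573, 0.0305, 0.2316]
tool_rot: [3.141, 0.001, 2.802]
force: [1.2, 0.5, -0.0]
grip_width: 0.0854
finger_force: 0.0
[-0.371  0.26   0.211  2.029 -0.071  0.858  1.111] 2.0
```

```bash

python3 -m inch '[[-0.03,-0.031,0,0,0,0,0],[-0.03,-0.031,0,0,0,0,0],[0,0,0,0,0,0.14,0],[0,0,0,0,0,0.14,0],[0,0,0,0,0,0.14,0]]' >/dev/null
python3 -m inch '[[0,0,0.016,0,0,0.14,0],[0,0,0.016,0,0,0.14,0],[0,0,0.016,0,0,0.14,0],[0,0,0.016,0,0,0.14,0],[0,0,0.016,0,0,0.14,0]]' >/dev/null
python3 -m inch '[[0,0,0,0,0,0.111,0],[0,0,0,0,0,0,0]]'
python3 - <<'E'
from h import *
im=grab_frame("wrist");save("w1.png",im);c=calibration("wrist")
for l in ("cup","cap","bottle","pot"):
    for r in outline_of(l,"wrist")[:2]: print(l,round(r["score"],2),np.round(r["rect"]))
    for r in landmark_of(l,"wrist")[:2]: print(l,round(r["score"],2),np.round(r["xy"]),np.round(hit("wrist",*r["xy"],.127 if l=="cap" else 0,c),3))
r=outline_of("cup","wrist")
if r:
    # fit rim ellipse centre estimate: bbox centre at mid height
    m=r[0]["region"].astype(np.uint8);cs=max(cv2.findContours(m,0,1)[0],key=cv2.contourArea)
    (u,v),ax,an=cv2.fitEllipse(cs);print("ell",u,v,ax,hit("wrist",u,v,.06,c))
print(np.round(c["pose"],3).tolist(),np.round(telemetry.observe()['qpos'],3))
E
```

```text
clock: 3.2
position: [0.4926, -0.0463, 0.151]
tool_rot: [-3.141, 0.0, 1.569]
force: [-0.1, -0.2, 0.4]
grip_width: 0.0853
finger_force: 0.0
cup 0.77 [243. 181. 303. 261.]
cup 0.61 [275. 206.] [ 0.492 -0.051  0.   ]
bottle 0.76 [404.   2. 549.  41.]
pot 0.62 [370. 289. 481. 420.]
ell 274.37744140625 220.7727508544922 (61.66440200805664, 72.51427459716797) [ 0.49149253 -0.04615771  0.06      ]
[[1.0, 0.002, 0.0, 0.493], [0.002, -0.954, -0.3, 0.031], [-0.0, 0.3, -0.954, 0.294], [0.0, 0.0, 0.0, 1.0]] [-0.393  0.479  0.489  2.032 -0.339  0.709  0.31 ]
```

View pics/w1.png

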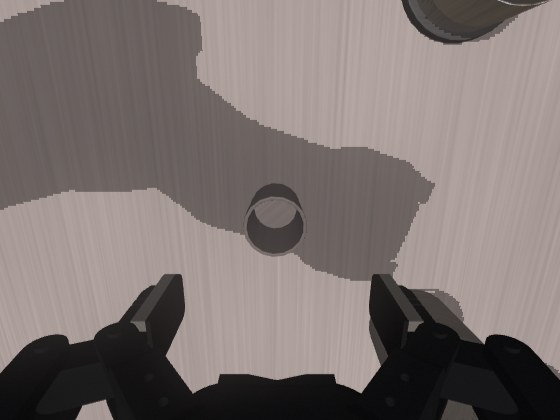

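The wrist picture shows the cup with its rim centre at about (274,226), between the finger pads. The bottle is at top right and the pot is partly hidden at lower right. I'm lowering the tool over the cup and gripping it.

```bash

python3 -m inch '[[-0.004,-0.001,0.04,0,0,0,0],[0,0,0.04,0,0,0,0],[0,0,0.04,0,0,0,0],[0,0,0.012,0,0,0,0],[0,0,0,0,0,0,0]]' 30
python3 -m inch '[[0,0,0,0,0,0,0.3],[0,0,0,0,0,0,0.5],[0,0,0,0,0,0,0.8],[0,0,0,0,0,0,0.8],[0,0,0,0,0,0,0.8]]' 30
python3 -m inch '[[0,0,0,0,0,0,0.8],[0,0,0,0,0,0,0.8],[0,0,0,0,0,0,0.8]]'
```

```text
clock: 4.2
position: [0.491, -0.0507, 0.0185]
tool_rot: [-3.139, 0.0, 1.57]
force: [-0.0, 0.5, 0.6]
grip_width: 0.0853
finger_force: 0.0
clock: 4.7
position: [0.4924, -0.0503, 0.0207]
tool_rot: [3.14, -0.0, 1.571]
force: [-3.7, 0.8, 14.5]
grip_width: 0.0484
finger_force: 28.4
clock: 5.0
position: [0.4923, -0.0503, 0.0207]
tool_rot: [3.14, -0.0, 1.571]
force: [-3.3, 0.7, 15.0]
grip_width: 0.048
finger_force: 28.4
```

```bash

python3 -m inch '[[0,0,-0.02,0,0,0,0.8],[0,0,-0.03,0,0,0,0.8],[0.006,0.03,0,0,0,0,0.8],[0.006,0.03,0,0,0,0,0.8],[0.006,0.03,0,0,0,0,0.8]]'
python3 -m inch '[[0.006,0.03,0,0,0,0,0.8],[0.004,0.02,0,0,0,0,0.8],[0,0,0,0,0,0,0.8],[0,0,0,0,0,0,0.8]]'
python3 - <<'E'
from h import *
grab_frame("top")
c=calibration("top")
print([(round(r["score"],2),np.round(hit("top",*r["xy"],.05,c),3)) for r in landmark_of("cup","top")])
print([(round(r["score"],2),np.round(hit("top",*r["xy"],0,c),3)) for r in landmark_of("bottle","top")+landmark_of("pot","top")])
E
```

```text
clock: 5.5
position: [0.5832, -0.0317, 0.0708]
tool_rot: [3.14, -0.0, 1.571]
force: [-0.4, -0.1, -1.1]
grip_width: 0.0483
finger_force: 31.6
clock: 5.9
position: [0.6315, -0.0223, 0.0697]
tool_rot: [3.141, 0.0, 1.571]
force: [0.3, -1.3, -1.4]
grip_width: 0.0483
finger_force: 31.6
[]
[(0.6, array([0.632, 0.134, 0.   ])), (0.84, array([ 0.767, -0.274,  0.   ])), (0.78, array([ 0.636, -0.177,  0.   ]))]
```

```bash

python3 -m inch '[[0,0.001,0.025,0,0,0,0.8],[0,0,0.018,0,0,0,0.8],[0,0,0.004,0,0,0,0.8],[0,0,0.001,0,0,0,0.8],[0,0,0,0,0,0,0.8]]'
```

```text
clock: 6.6
position: [0.6324, -0.0226, 0.0213]
tool_rot: [-3.141, 0.0, 1.57]
force: [-0.4, 0.4, 0.4]
grip_width: 0.0481
finger_force: 31.7
```

```bash

python3 -m inch '[[0,0,0.001,0,0,0,0.8],[0,0,0,0,0,0,0.5],[0,0,0,0,0,0,0.2],[0,0,0,0,0,0,0],[0,0,0,0,0,0,0]]'
python3 -m inch '[[0,0,0,0,0,0,0],[0,0,-0.01,0,0,0,0],[0,0,-0.04,0,0,0,0],[0,0,-0.05,0,0,0,0],[0,0,-0.05,0,0,0,0]]'
python3 -m inch '[[0,0,-0.05,0,0,0,0],[0,0,0,0,0,0,0]]'
python3 - <<'E'
from h import *
c=calibration("wrist");save("w2.png",grab_frame("wrist"))
print(np.round(telemetry.observe()['qpos'],3))
t=grab_frame("top");s=grab_frame("scene");save("t2.png",t)
for cam in ("wrist","scene","top"):
    k=c if cam=="wrist" else calibration(cam)
    for l in ("cup","cap","bottle","pot"):
        for r in landmark_of(l,cam)[:2]: print(cam,l,round(r["score"],2),np.round(r["xy"]),np.round(hit(cam,*r["xy"],.127 if l=="cap" else 0,k),3))
E
```

```text
clock: 7.1
position: [0.6328, -0.0224, 0.0203]
tool_rot: [3.141, 0.0, 1.571]
force: [-0.6, 0.4, 0.5]
grip_width: 0.0853
finger_force: 0.0
clock: 7.6
position: [0.6323, -0.0227, 0.1726]
tool_rot: [-3.141, 0.0, 1.57]
force: [0.2, 0.3, -0.3]
grip_width: 0.0858
finger_force: 0.0
clock: 7.8
position: [0.6352, -0.0231, 0.2277]
tool_rot: [3.132, -0.001, 1.57]
force: [0.5, -1.4, -0.7]
grip_width: 0.0854
finger_force: 0.0
[-0.397  0.597  0.527  1.607 -0.339  1.024  0.231]
wrist cup 0.71 [273. 182.] [ 0.634 -0.019  0.   ]
wrist bottle 0.74 [279.  35.] [0.64  0.134 0.   ]
wrist pot 0.9 [272. 300.] [ 0.631 -0.179  0.   ]
wrist pot 0.82 [363. 358.] [ 0.76  -0.273  0.   ]
scene cup 0.79 [277. 248.] [ 0.642 -0.018  0.   ]
scene cap 0.57 [322. 183.] [0.633 0.14  0.127]
scene bottle 0.65 [318. 219.] [0.639 0.137 0.   ]
scene pot 0.75 [224. 280.] [ 0.632 -0.181  0.   ]
scene pot 0.57 [227. 336.] [ 0.756 -0.268  0.   ]
top cap 0.94 [235. 202.] [0.633 0.125 0.127]
top bottle 0.64 [238. 212.] [0.636 0.133 0.   ]
top pot 0.94 [381. 156.] [ 0.774 -0.27   0.   ]
top pot 0.69 [353. 206.] [ 0.634 -0.179  0.   ]
```

View pics/w2.png

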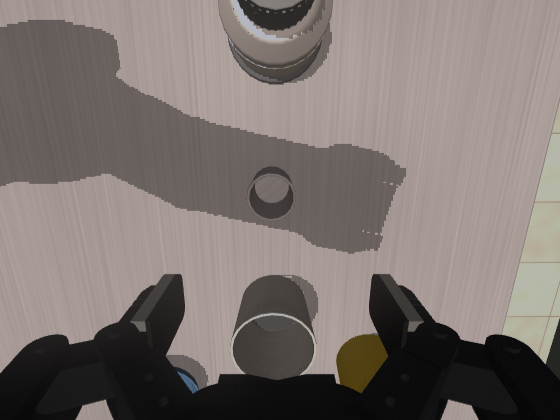

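The wrist picture shows the cup upright and free at about (271,190), between the bottle (275,20) and the steel pot (273,320), with the yellow pot lower right. Next is the cap.

```bash

python3 -m inch '[[0.035,0,-0.02,0,0,0,0],[0.04,0,0,0,0,0,0],[0.04,0,0,0,0,0,0],[0,0,0,0,0,0,0],[0,0,0,0,0,0,0]]'
python3 - <<'E'
from h import *
c=calibration("wrist");save("w3.png",grab_frame("wrist"))
for l in ("cap","bottle"):
    for r in landmark_of(l,"wrist")[:2]: print(l,round(r["score"],2),np.round(r["xy"]),np.round(hit("wrist",*r["xy"],.127 if l=="cap" else 0,c),3))
    for r in outline_of(l,"wrist")[:1]:
        print(l,r["score"],r["rect"]); b=r["rect"]
        if l=="cap": print([np.round(hit("wrist",u,v,.171,c),3) for u,v in ((b[0],(b[1]+b[3])/2),(b[2],(b[1]+b[3])/2),((b[0]+b[2])/2,b[1]),((b[0]+b[2])/2,b[3]))])
E
```

```text
clock: 9.05
position: [0.6326, 0.0935, 0.2402]
tool_rot: [-3.141, 0.0, 1.573]
force: [0.3, -1.5, -0.1]
grip_width: 0.0854
finger_force: 0.0
cap 0.83 [277. 163.] [0.633 0.135 0.127]
cap 0.61 [240.0, 126.2, 317.4, 209.4]
[array([0.609, 0.138, 0.171]), array([0.66 , 0.138, 0.171]), array([0.634, 0.164, 0.171]), array([0.634, 0.109, 0.171])]
bottle 0.58 [234.5, 104.7, 328.2, 188.8]
```

View pics/w3.png

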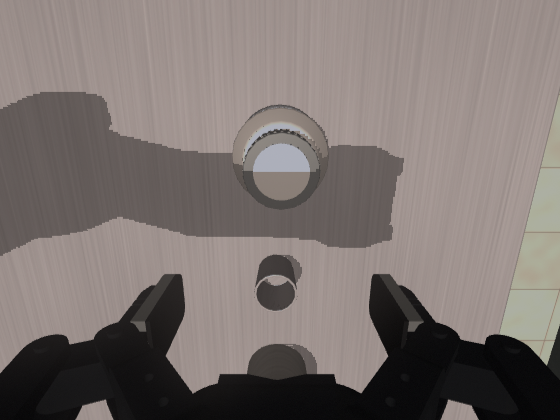

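The wrist picture shows the cap's round top centred at about (282,170). That gives the cap at (0.636,0.135), which agrees with the earlier fixes, and the cup at (277,285) is still standing.

```bash

python3 -m inch '[[0.0415,0.003,0,0,0,0,0],[0,0,0,0,0,0,0],[0,0,0.04,0,0,0,0],[0,0,0.04,0,0,0,0],[0,0,0.022,0,0,0,0]]' 
python3 -m inch '[[0,0,0,0,0,0,0],[0,0,0,0,0,0,0]]'
python3 -m inch '[[0,0,0,0,0,0,0.3],[0,0,0,0,0,0,0.4],[0,0,0,0,0,0,0.8],[0,0,0,0,0,0,0.8],[0,0,0,0,0,0,0.8]]' 70
```

```text
clock: 9.8
position: [0.6346, 0.1336, 0.1354]
tool_rot: [-3.139, 0.001, 1.57]
force: [1.2, 0.5, -0.0]
grip_width: 0.0854
finger_force: 0.0
clock: 10.0
position: [0.6361, 0.1336, 0.139]
tool_rot: [3.141, 0.0, 1.57]
force: [0.4, -0.1, 0.7]
grip_width: 0.085
finger_force: 0.0
clock: 10.5
position: [0.6361, 0.1342, 0.1393]
tool_rot: [3.14, -0.001, 1.571]
force: [-1.1, -0.8, 6.3]
grip_width: 0.0502
finger_force: 71.3
```

```bash

python3 -m inch '[[0,0,0.003,0,0,0,0.8],[0,0,0.003,0,0,0,0.8],[0,0,0.001,0,0,0,0.8],[0,0,0,0,0,0,0.8],[0,0,0,0,0,0,0.8]]'
```

```text
clock: 11.0
position: [0.6362, 0.1342, 0.1326]
tool_rot: [3.14, -0.001, 1.571]
force: [-3.2, 0.4, 11.6]
grip_width: 0.0502
finger_force: 71.5
```

```bash

python3 -m inch '[[0,0,0,0,0,-0.1,0.8],[0,0,0,0,0,-0.1,0.8],[0,0,0,0,0,-0.1,0.8],[0,0,0,0,0,-0.1,0.8],[0,0,0,0,0,-0.1,0.8]]'
python3 -m inch '[[0,0,0,0,0,-0.1,0.8],[0,0,0,0,0,-0.1,0.8],[0,0,0,0,0,-0.1,0.8],[0,0,0,0,0,-0.1,0.8],[0,0,0,0,0,-0.1,0.8]]'
python3 -m inch '[[0,0,0,0,0,-0.1,0.8],[0,0,0,0,0,-0.1,0.8],[0,0,0,0,0,-0.1,0.8],[0,0,0,0,0,0,0.8],[0,0,0,0,0,0,0.8]]'
python3 -c "
from h import *
s=telemetry.observe();print(np.round(s['qpos'],3),np.round(s['moment'],2))"
```

```text
clock: 11.5
position: [0.6368, 0.1344, 0.1329]
tool_rot: [3.139, 0.001, 2.075]
force: [-1.1, 0.6, 11.6]
grip_width: 0.0502
finger_force: 71.5
clock: 12.0
position: [0.6368, 0.1344, 0.1329]
tool_rot: [3.139, 0.002, 2.575]
force: [-0.5, 1.2, 10.7]
grip_width: 0.0504
finger_force: 71.5
clock: 12.5
position: [0.6368, 0.1343, 0.1329]
tool_rot: [3.14, 0.003, 2.871]
force: [-0.8, 1.1, 12.2]
grip_width: 0.05
finger_force: 71.7
[-0.377  0.674  0.121  1.618 -0.1    0.852  1.084] [ 0.06  0.03 -0.  ]
```

```bash

python3 -m inch '[[0,0,-0.004,0,0,0,0.8],[0,0,-0.004,0,0,0,0.8],[0,0,-0.003,0,0,0,0.8],[0,0,0,0,0,0,0.8]]'
python3 -m inch '[[0,0,-0.004,0,0,0,0.8],[0,0,-0.004,0,0,0,0.8],[0,0,0,0,0,0,0.8]]'
```

```text
clock: 12.9
position: [0.6365, 0.1343, 0.1434]
tool_rot: [3.141, 0.002, 2.871]
force: [2.9, 1.6, 3.4]
grip_width: 0.0504
finger_force: 71.9
clock: 13.2
position: [0.6357, 0.134, 0.1506]
tool_rot: [-3.141, -0.0, 2.871]
force: [0.4, 0.4, -0.3]
grip_width: 0.0503
finger_force: 72.4
```

```bash

python3 -m inch '[[0,0,-0.01,0,0,0,0.8],[0,0,-0.02,0,0,0,0.8],[0,0,-0.025,0,0,0,0.8],[0,0,-0.02,0,0,0,0.8],[0,0,-0.007,0,0,0,0.8]]'
python3 -m inch '[[0,0,0,0,0,0,0.8],[0,0,0,0,0,0,0.8],[0,0,0,0,0,0,0.8],[0,0,0,0,0,0,0.8]]'
python3 - <<'E'
from h import *
s=grab_frame("scene");save("s4.png",cv2.resize(s[100:310,160:440],None,fx=2.8,fy=2.8,interpolation=3))
for l in ("cup","pot","cap"):
    for r in landmark_of(l,"scene")[:2]: print(l,round(r["score"],2),np.round(r["xy"]),np.round(hit("scene",*r["xy"],.22 if l=="cap" else 0),3))
E
```

```text
clock: 13.7
position: [0.6364, 0.1342, 0.2347]
tool_rot: [3.14, 0.002, 2.871]
force: [-0.1, 0.8, -0.2]
grip_width: 0.0504
finger_force: 72.6
clock: 14.1
position: [0.6354, 0.134, 0.2314]
tool_rot: [-3.141, -0.001, 2.871]
force: [-0.6, 0.9, -1.2]
grip_width: 0.0503
finger_force: 72.6
cup 0.84 [274. 248.] [ 0.637 -0.025  0.   ]
pot 0.88 [224. 279.] [ 0.629 -0.18   0.   ]
pot 0.73 [225. 340.] [ 0.762 -0.279  0.   ]
cap 0.89 [325. 155.] [0.634 0.141 0.22 ]
```

View pics/s4.png

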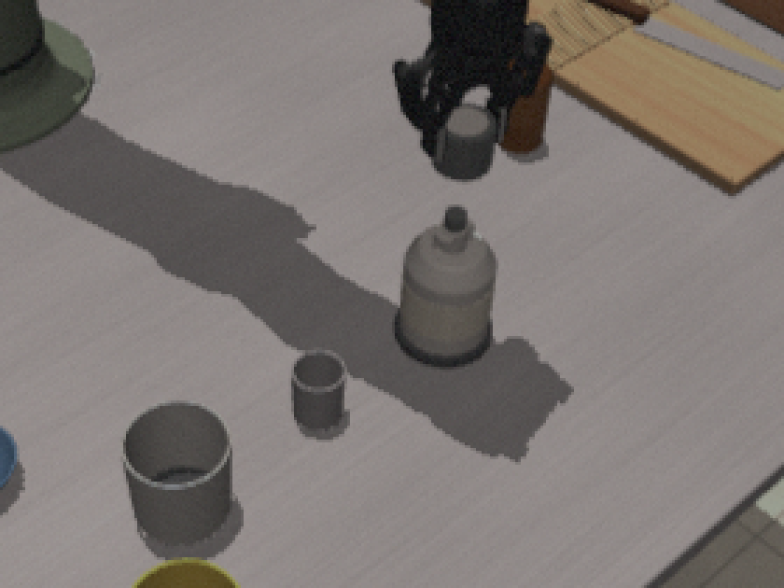

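The crop shows the cap held level at (467,140) above the open neck at (455,220). The cup stands upright at (320,390), between the bottle and the steel pot, so I'm handing in.

```bash
python3 -c "
from workcell import bot
print(bot.job_done())"
```

```text
the job is handed in; nothing more can be done
None
```

I handed the job in at about 14 s on the robot clock: the cup is released upright midway between bottle and steel pot, and the cap was pressed, turned 75° free and is held level about 8 cm above the mouth; no verdict came back.

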